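Lift the rack of jars out of the pan and stand it in the drip tray

TASK

The three jars have been heated long enough in the blue pan. Swing up the folding handle of their wire rack, lift the rack out by the handle and carry it level, jars and all, over to the free part of the black drip tray; set it down gently so that it stands flat inside the tray's rim, then fold the handle down to either side so that the jars can be taken out. Keep all three jars standing in the rack, and leave the pan, the tumbler and the steel beaker where they are.

Things in the scene. Friction and masses are not known exactly. Their poses are not given: they have to be found in the camera images.
- rack: round steel wire rack holding three jars. Origin: centre of its underside, z up. Base 150 mm across, floor for the jars at z = 6 mm, top hoop 162 mm across at z = 64 mm; 190 mm wide along y with the handle pivots. Loose, 0.28 kg (0.8 kg with jars). Starts in the blue pan, its folded handle (-x side) to the robot's left. Lifted by the handle it hangs level but can sway.
- bail (a joint): angle of the rack's bail handle: 0 = folded on its stop to the rack's -x side (35 degrees above horizontal), 0.96 rad = upright, 1.92 = folded on the other stop, to +x. About 0.5 N at the grip moves it; light friction keeps it where it is left within 0.2 rad of upright, farther out it falls to its stop. Starts at 0. Pivot line: parallel to the rack's y, at (0, 67) mm in its x, z.
- grip (a point): centre of the handle's wooden grip, a round bar 14 mm in diameter, 64 mm long, parallel to the rack's y axis, 88 mm from the pivot line. Folded (0) it is at (-72, 0, 117) mm in the rack's frame, upright at (0, 0, 155) mm: above the jar lids in every position.
- jar1: closed glass jar with a dark screw lid, 60 mm in diameter, 80 mm high, loose, about 0.17 kg. Origin: centre of its underside, z up. Stands in the rack, on its +x side; its lid is 86 mm above the rack's underside.
- jar2: the same kind of jar, in the rack's -x, +y third
- jar3: the same kind of jar, in the rack's -x, -y third
- pan: shallow round blue enamel pan, 250 mm across the rim, 61 mm high, inner floor at z = 4 mm; dark loop handles at its +y and -y reach 157 mm from the centre at a height of 52 mm. Origin: centre of its underside. Loose, 1.5 kg. It stands left of the middle, the drip tray to the right. A wall cupboard hangs behind: underside 0.44 m up, front at x = 0.55 m, from y = -0.2 to 0.38 m.
- tray: black drip tray, 214 mm (its x) by 410 mm (its y), fixed to the worktop. Origin: centre of its underside, z up. Floor at z = 4 mm, inside 194 by 390 mm, rim 20 mm high and 10 mm thick. The tumbler and the steel beaker stand in its +y half, its -y half (centre at y = -100 mm) is free.
- tumbler: clear drinking glass, 81 mm in diameter, 91 mm high, loose, standing in the drip tray. Origin: centre of its underside.
- steel_cup: small brushed steel beaker, 61 mm in diameter, 65 mm high, loose, standing in the drip tray. Origin: centre of its underside.

How it is judged (in metres and radians):
On the way, in this order (a step that is already met when the one before it is completed fails the run):
1. the rack hangs from its raised handle, clear above the pan, with its three jars (z of rack in the frame of pan above 0.068 m and angle between rack's own z axis and vertical below 0.25 rad and distance between each of jar1, jar2, jar3 and rack below 0.06 m and value of joint bail between 0.46 and 1.46 rad), for 0.1 s.
2. the rack stands flat in the tray, its handle not yet folded (z of rack in the frame of tray below 0.009 m and angle between rack's own z axis and vertical below 0.05 rad and x of rack in the frame of tray between -0.026 and 0.026 m and y of rack in the frame of tray between -0.124 and 0.124 m and value of joint bail between 0.35 and 1.57 rad), for 0.1 s.
At the end, for the whole second after the job is handed in: The rack stands at rest and flat (within 3 degrees) on the drip tray's floor, wholly inside its rim, with its handle folded down to within 0.2 rad of either stop and the three jars upright (within 6 degrees) in their places in the rack (z of rack in the frame of tray below 0.009 m and angle between rack's own z axis and vertical below 0.05 rad and x of rack in the frame of tray between -0.026 and 0.026 m and y of rack in the frame of tray between -0.124 and 0.124 m and (value of joint bail below 0.2 rad or value of joint bail above 1.72 rad) and distance between each of jar1, jar2, jar3 and rack below 0.06 m and angle between each of jar1, jar2, jar3's own z axis and vertical below 0.1 rad and linear speed of rack below 0.02 m/s); the robot touches nothing.
It fails at once if the rack tipped by more than 17 degrees (angle between rack's own z axis and vertical above 0.3 rad).
It fails at once if a jar tipped by more than 23 degrees (angle between any of jar1, jar2, jar3's own z axis and vertical above 0.4 rad).
It fails at once if the rack banged down on the tray (over 80 N) (contact force between rack and tray above 80 N).
It fails at once if the pan moved by more than 40 mm (distance of pan from where it was at the start of the episode above 0.04 m).
It fails at once if the tumbler or the steel beaker moved by more than 20 mm (distance of any of tumbler, steel_cup from where it was at the start of the episode above 0.02 m).
It also fails if it takes over 67 s, if anything falls off the work surface, if the arm or the gripper's body presses on something with over 40 N, if the wrist force passes 120 N, or if a joint passes its speed limit or range.

ROBOT

A 6-joint arm with a two-finger parallel gripper is mounted at the origin on a cart in front of the work surface, level with it; the furniture and walls round the work are solid. World frame = base frame: x ahead of the robot, y to its left, z up, the work surface at z = 0. Lengths are in mm, angles in degrees, forces in N, time in s.
With the tool pointing down it reaches from about 350 to 850 mm from the base axis. Payload 8.1 kg.
Tool frame: the origin (TCP) lies midway between the tips of the shut fingers; the grasp point (between the pads) lies 19 mm behind it; z points along the fingers, y is the line along which they close (so a half turn about z gives the same grasp; the last joint's range is limited). The gripper opens to 85 mm and grips with 20 to 120 N. Pads are 22 mm wide; open, the fingers measure 114 mm over their backs; the gripper's body (76 mm by 85 mm) begins 54 mm behind the grasp point. The pads swing forward as they close: fully open they stand 13 mm farther back than shut.
Start: joints at [61.226, 7.471, 85.268, -0, 87.261, -4.893], TCP at [242.882, 548.647, 231.292] pointing down, gripper open.
Joint ranges: [-169.43, 169.43], [-51.17, 129.36], [1.28, 143.12], [-76.62, 256.62], [0, 156.53], [-152.29, 152.29]. Speed limits (degrees/s): [136.94, 136.94, 159.86, 180, 180, 180].

INTERFACE

Orientations are given as [roll, pitch, yaw] about the fixed x, y, z axes, in that order (R = Rz(yaw) Ry(pitch) Rx(roll)).
In Python, from bench import r gives the robot as it stands. The module is installed in compiled form; this text tells all that it offers.
- The arm moves only by the tool jog_arm, never from a script. Its argument "rows" is a list of rows, each a list of 2 entries, a list of its own where there are three numbers: the shift along the tool's x, y, z in mm, then the turn, a rotation vector about the tool's x, y, z in rad. A call has 1 to 10 rows; each row is the pose to reach, as a shift and turn from the pose commanded when the call began, along the tool's axes at that moment; what a row does not reach only later rows make up. A row lasts 1/10 s, in which the tool goes at most 50 mm and 8.59 degrees, less where a joint would pass 70% of its speed; a pose out of reach is approached as far as the arm can. A call with a gripper value outside its range is refused whole. "grip" is the finger opening in mm, from 0 to 85.4, set as the call begins (left out, the last holds). The fingers move at their own pace and stop on an object; "force" is the grip in N (left out, the last holds). Time passes only in rows, so rows that repeat a pose let the fingers close. It gives the time, the measured TCP pose, the force, the opening and the grip force at its end, in the units of the state.
- r.sense(): the state, without advancing time (a new reading comes with each control period).
- r.snapshot(name): name is "scene" or "side" or "wrist"; returns (picture, depth): 480x640x3 uint8, blue, green, red; 480x640 float32, mm along the optical axis (not along the pixel's ray), 0 where there is no reading.
- r.camera_params(name): a dict with "fx", "fy", "cx", "cy" (pixels), "dist_coeffs" ([k1, k2, p1, p2, k3] as OpenCV has them; the pictures are not rectified), "pose" (4x4, takes a point from camera to world coordinates); the wrist camera has in their place "tool_from_camera" (4x4, takes a point from camera to tool coordinates, whose origin is the TCP and whose axes are the flange's). Camera axes: x right, y down, z forward; pixel columns grow to the right and rows downward; lengths in mm; the calibration is good to about 2 mm. A picture is of the moment at which its call begins: read the wrist's pose just before it. camera_params takes no time and is no camera call.
- r.hand_in(): hands the job in; it is judged then, once.
The state is a dict: "time": time; "joint_pos": joint angles; "qd": joint speeds; "joint_efforts": joint torques, N m; "tool_pos": TCP position; "tcp_rot": TCP orientation; "ft_force": force on the tool from outside, world axes, zero at the start; "wrist_torque": the same for the moment, N m; "finger_gap": finger opening in mm; "grip_force": force on a finger pad.
Only numpy, scipy, OpenCV 4.12 (cv2) and the standard library are available. Lean on these libraries where they do the work, as an engineer would, in place of code of your own. Each camera call takes 0.05 s, during which the arm holds its last target. There are 200 camera calls.

## Working session

There is one attempt and no reset: what is moved stays moved. The work goes in short steps, Python scripts to look and compute and a tool call to move; the robot and the scene stay as the last step left them, time stands still between calls to the robot, and variables do not carry over. Pictures are saved under pics/ and viewed, at most 10 in all, crops included, and the job is handed in when it is done.

Besides the shell and the picture viewer there is one more tool, called after "Call:" as name([rows], argument=value, ...), one row to a line, values as JSON. jog_arm: Moves the arm, as the interface text tells. Its arguments: {"type":"object","properties":{"rows":{"type":"array"},"grip":{"type":"number"},"force":{"type":"number"}},"required":["rows"]}

```bash
mkdir -p pics
python3 - <<'E'
from bench import r
import cv2,numpy as np
s=r.sense();print(s)
for n in("scene","side"):
    p,d=r.snapshot(n);cv2.imwrite(f"pics/{n}0.png",p);np.save(f"{n}0.npy",d)
    c=r.camera_params(n);print(n,{k:np.round(v,3).tolist() for k,v in c.items()})
print(r.camera_params("wrist"))
E
```

```text
{'time': 0.0, 'joint_pos': array([ 6.12274936e+01,  7.51567038e+00,  8.53309502e+01,  3.72245747e-04,
        8.72604108e+01, -4.89138632e+00]), 'qd': array([-0.01182064,  0.05607478,  0.00802867,  0.04377042,  0.04881514,
        0.01327655]), 'joint_efforts': array([-2.53896142e-03, -5.69380689e+01, -5.00563037e+01, -2.87316252e-04,
        1.45427583e-02, -2.48115623e-05]), 'tool_pos': array([242.59721039, 548.16086725, 230.22254749]), 'tcp_rot': array([-1.79893390e+02, -9.49668636e-03,  1.56118853e+02]), 'ft_force': array([ 0.34160284, -0.57392786, -0.35065628]), 'wrist_torque': array([ 0.02039911, -0.02348298,  0.0133531 ]), 'grip_force': 0.0, 'finger_gap': 85.28764661828272}
scene {'fx': 611.884, 'fy': 611.884, 'cx': 320.528, 'cy': 230.514, 'dist_coeffs': [0.036, 0.0, 0.0, 0.0, 0.0], 'pose': [[-0.867, -0.255, 0.428, -30.42], [-0.498, 0.407, -0.765, 845.317], [0.021, -0.877, -0.48, 614.724], [0.0, 0.0, 0.0, 1.0]]}
side {'fx': 604.592, 'fy': 604.592, 'cx': 322.759, 'cy': 242.177, 'dist_coeffs': [-0.144, 0.0, 0.0, 0.0, 0.0], 'pose': [[1.0, 0.012, -0.015, 437.47], [0.019, -0.631, 0.775, -790.196], [-0.0, -0.776, -0.631, 826.41], [0.0, 0.0, 0.0, 1.0]]}
{'fx': 422.4047860159302, 'fy': 422.4047860159302, 'cx': 309.5349617242049, 'cy': 237.1664706714262, 'dist_coeffs': array([-0.05023832,  0.        ,  0.        ,  0.        ,  0.        ]), 'tool_from_camera': array([[ 2.48117959e-04, -9.45047677e-01, -3.26932449e-01,
         8.45935452e+01],
       [ 9.99999808e-01,  4.88934611e-05,  6.17593207e-04,
        -2.81762046e-01],
       [-5.67670167e-04, -3.26932539e-01,  9.45047508e-01,
        -1.42761770e+02],
       [ 0.00000000e+00,  0.00000000e+00,  0.00000000e+00,
         1.00000000e+00]])}
```

View pics/scene0.png

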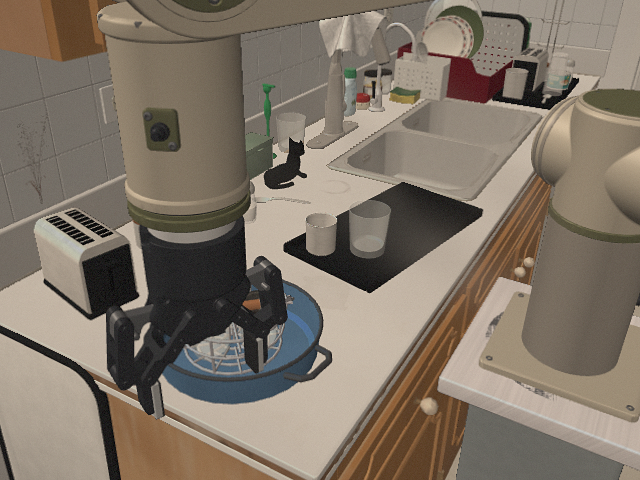

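View pics/side0.png

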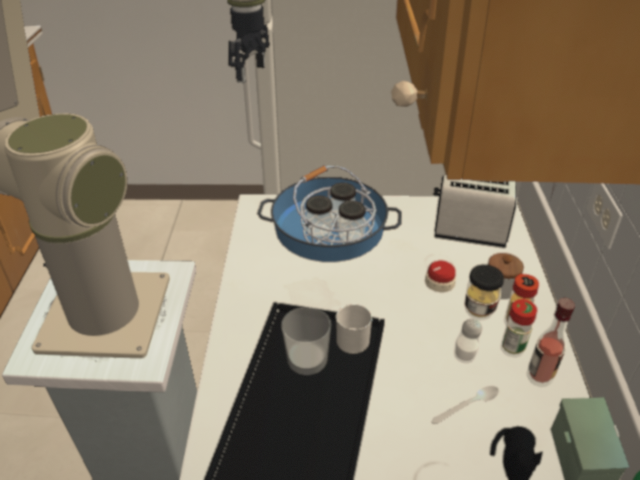

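The scene view shows the rack in the pan under the gripper, the orange grip at about (255,303), and the tray with corners at (285,243), (370,289), (482,211) and (404,183). In the side view the grip is at about (316,172), the lids at (319,204), (343,190) and (352,210), and the tray's far corners at (275,303) and (384,320).

```bash
cat > h.py <<'E'
import cv2,numpy as np
from bench import r
from scipy.spatial.transform import Rotation as R
def T(s):
    M=np.eye(4);M[:3,:3]=R.from_euler('xyz',s['tcp_rot'],degrees=True).as_matrix();M[:3,3]=s['tool_pos'];return M
def pose(n,s=None):
    c=r.camera_params(n);return c['pose'] if n!='wrist' else T(s)@c['tool_from_camera']
def ray(n,px,s=None):
    c=r.camera_params(n);K=np.array([[c['fx'],0,c['cx']],[0,c['fy'],c['cy']],[0,0,1]])
    u=cv2.undistortPoints(np.array(px,float).reshape(-1,1,2),K,np.array(c['dist_coeffs'])).reshape(-1,2)
    return np.c_[u,np.ones(len(u))]
def world(n,px,z,s=None):
    P=ray(n,px)*np.reshape(z,(-1,1));M=pose(n,s);return P@M[:3,:3].T+M[:3,3]
def plane(n,px,h,s=None):
    d=ray(n,px);M=pose(n,s);d=d@M[:3,:3].T;o=M[:3,3];return o+d*((h-o[2])/d[:,2])[:,None]
def cloud(n,d,mask,s=None):
    v,u=np.nonzero(mask&(d>0));return world(n,np.c_[u,v],d[v,u],s)
E
python3 - <<'E'
from h import *
np.set_printoptions(precision=1,suppress=True)
for n in("scene","side"):
    p=cv2.imread(f"pics/{n}0.png");d=np.load(f"{n}0.npy");h=cv2.cvtColor(p,cv2.COLOR_BGR2HSV)
    m=(h[...,0]<16)&(h[...,1]>120)&(h[...,2]>80)
    C=np.zeros(m.shape,bool)
    if n=="side":C[160:190,295:335]=1
    else:C[290:315,240:275]=1
    v,u=np.nonzero(m&C);print(n,'grip px',u.mean(),v.mean(),len(u),u.min(),u.max())
    P=cloud(n,d,m&C);print(np.median(P,0),P.min(0),P.max(0))
d=np.load("side0.npy")
px=[(319,203),(343,190),(352,210)];print('lids',world("side",px,[d[b,a] for a,b in px]),plane("side",px,90))
print('tray side far',plane("side",[(276,304),(384,320)],20))
print('tray scene',plane("scene",[(285,243),(370,289),(482,211),(404,183)],20))
# pan blue
p=cv2.imread("pics/side0.png");h=cv2.cvtColor(p,cv2.COLOR_BGR2HSV)
m=(h[...,0]>95)&(h[...,0]<118)&(h[...,1]>110);m[:160]=0;m[265:]=0;m[:,:250]=0;m[:,400:]=0
P=cloud("side",d,m);print('pan',P.min(0),P.max(0),len(P))
# cups
for a,b in[((306,320),(306,360)),((353,312),(353,345))]:
    print(plane("side",[a],65), plane("side",[b],10))
E
```

```text
scene grip px 251.7123287671233 304.04794520547944 146 242 259
[381.3 296.  126.3] [373.1 284.5 117.6] [394.  304.9 130.5]
side grip px 315.1121495327103 172.80373831775702 107 306 325
[399.8 304.5 126.7] [380.9 285.1 119.2] [420.8 327.  131. ]
lids [[409.6 241.5  92.1]
 [460.2 289.8  92.8]
 [478.2 219.1  91.3]] [[409.5 244.5  90. ]
 [460.2 293.9  90. ]
 [478.3 220.8  90. ]]
tray side far [[333.8  14.6  20. ]
 [534.6 -23.1  20. ]]
tray scene [[ 533.6  -21.8   20. ]
 [ 322.8   34.5   20. ]
 [ 246.9 -364.9   20. ]
 [ 449.1 -411.    20. ]]
pan [318.3 277.9   3.5] [349.4 350.8  15.6] 112
[[394.4 -68.2  65. ]] [[ 395.1 -111.4   10. ]]
[[475.9 -47.5  65. ]] [[477.2 -75.6  10. ]]
```

Call:
jog_arm([
  [[-24,-16,0],[0,0,0.13]],
  [[-49,-32,0],[0,0,0.26]],
  [[-73,-48,0],[0,0,0.4]],
  [[-97,-64,0],[0,0,0.53]],
  [[-121,-80,0],[0,0,0.66]],
  [[-146,-96,0],[0,0,0.8]],
  [[-170,-112,0],[0,0,0.93]],
  [[-194,-128,0],[0,0,1.06]],
  [[-219,-144,0],[0,0,1.2]],
  [[-243,-160,0],[0,0,1.33]],
])

```text
time: 1.1
tool_pos: [400.6, 302.7, 230.9]
tcp_rot: [-180.0, 0.0, 79.6]
ft_force: [-0.2, -0.1, -0.7]
finger_gap: 85.4
grip_force: 0.0
```

Call:
jog_arm([
  [[0,0,0],[0,0,0.13]],
  [[0,0,0],[0,0,0.26]],
  [[0,0,0],[0,0,0.39]],
  [[0,0,0],[0,0,0.52]],
  [[0,0,0],[0,0,0.66]],
  [[0,0,0],[0,0,0.66]],
  [[0,0,0],[0,0,0.66]],
])

```text
time: 1.8
tool_pos: [400.1, 303.9, 231.0]
tcp_rot: [-180.0, 0.0, 42.3]
ft_force: [-0.5, -0.1, 0.6]
finger_gap: 85.4
grip_force: 0.0
```

Run:
```python
from h import *
np.set_printoptions(precision=1,suppress=True)
s=r.sense();print(s['time'],s['tool_pos'],s['tcp_rot'],s['joint_pos'])
p,d=r.snapshot("wrist");cv2.imwrite("pics/w1.png",p);np.save("w1.npy",d)
h=cv2.cvtColor(p,cv2.COLOR_BGR2HSV)
m=((h[...,0]<16)&(h[...,1]>120)&(h[...,2]>80)).astype(np.uint8)
n,l,st,ce=cv2.connectedComponentsWithStats(m);i=1+st[1:,4].argmax();print(st[i],ce[i])
P=cloud("wrist",d,l==i,s);print(np.median(P,0),P.min(0),P.max(0))
Q=plane("wrist",np.c_[np.nonzero(l==i)[::-1]],124,s)
rc=cv2.minAreaRect(Q[:,:2].astype(np.float32));print('rect',rc)
# two-view triangulation grip, with side
A=[];b=[]
for n,px,ss in(("side",(315.1,172.8),None),("wrist",ce[i],s)):
    M=pose(n,ss);v=M[:3,:3]@ray(n,[px])[0];v/=np.linalg.norm(v);q=np.eye(3)-np.outer(v,v);A.append(q);b.append(q@M[:3,3])
x=np.linalg.lstsq(np.vstack(A),np.hstack(b),rcond=None);print('tri',x[0],np.sqrt(x[1]))
```

```text
1.8 [400.1 303.9 231. ] [-180.     0.    42.3] [ 31.4  -7.7 100.5   0.   87.3  79. ]
[ 290  186   26   94 1930] [303.  232.4]
[398.8 308.3 127.5] [372.5 282.3 122.1] [422.9 332.7 130.4]
rect ((396.9211120605469, 306.4756774902344), (61.200199127197266, 13.11597728729248), 45.22532272338867)
tri [399.  307.6 124.7] [1.2]
```

View pics/w1.png

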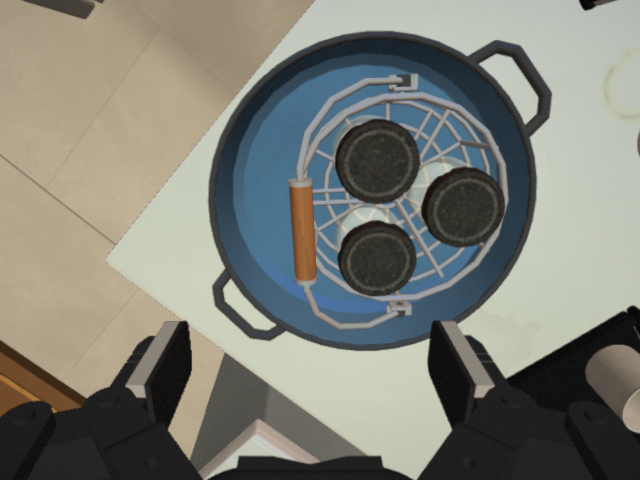

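The wrist view shows the wooden grip from (301,180) to (307,282), the pivots at about (405,82) and (399,308), and the lids at (377,161), (463,206) and (377,258).

Run:
```python
from h import *
np.set_printoptions(precision=1,suppress=True)
s=dict(tool_pos=np.array([400.1,303.9,231.0]),tcp_rot=[-180,0,42.3]);d=np.load("w1.npy")
L=[(377,161),(463,206),(377,258)]
print('lid depth',world("wrist",L,[np.median(d[b-4:b+5,a-4:a+5]) for a,b in L],s))
l=plane("wrist",L,90,s);print(l,l.mean(0))
pv=plane("wrist",[(405,82),(399,308)],73,s);print('piv',pv,pv.mean(0),np.degrees(np.arctan2(*(pv[0]-pv[1])[[1,0]])),np.linalg.norm(pv[0]-pv[1]))
j=l[1]-(l[0]+l[2])/2;print('x axis by jars',np.degrees(np.arctan2(j[1],j[0])))
y=l[0]-l[2];print('y by jars',np.degrees(np.arctan2(y[1],y[0])))
g=plane("wrist",[(300.5,181),(307,282)],124,s);print('gripends',g)
```

```text
lid depth [[460.1 297.6  90.5]
 [478.8 231.1  90.4]
 [410.8 247.9  90.5]]
[[460.1 297.5  90. ]
 [478.8 230.9  90. ]
 [410.7 247.7  90. ]] [449.9 258.7  90. ]
piv [[510.5 317.6  73. ]
 [389.2 197.   73. ]] [449.8 257.3  73. ] 44.82314726192596 171.0360746270336
x axis by jars -43.897556527444586
y by jars 45.25327266557993
gripends [[421.  330.4 124. ]
 [374.5 282.9 124. ]]
```

Call:
jog_arm([
  [[0,-2,15],[0,0,-0.02]],
  [[1,-4,30],[0,0,-0.047]],
  [[1,-4,45],[0,0,-0.047]],
  [[1,-4,60],[0,0,-0.047]],
  [[1,-4,75],[0,0,-0.047]],
  [[1,-4,85],[0,0,-0.047]],
  [[1,-4,85],[0,0,-0.047]],
], grip=40, force=20)

```text
time: 2.55
tool_pos: [397.3, 306.9, 144.0]
tcp_rot: [-180.0, 0.2, 44.8]
ft_force: [-0.5, -0.2, -0.3]
finger_gap: 40.1
grip_force: 0.0
```

Call:
jog_arm([
  [[0,0,8],[0,0,0]],
  [[0,0,16],[0,0,0]],
  [[0,0,24],[0,0,0]],
  [[0,0,32],[0,0,0]],
  [[0,0,39],[0,0,0]],
  [[0,0,42],[0,0,0]],
  [[0,0,42],[0,0,0]],
])

```text
time: 3.25
tool_pos: [398.0, 307.4, 103.6]
tcp_rot: [-180.0, 0.1, 44.8]
ft_force: [0.0, 0.6, 0.5]
finger_gap: 40.2
grip_force: 0.0
```

Run:
```python
from h import *
s=r.sense();print(s['tool_pos'],s['tcp_rot'],s['ft_force'],s['finger_gap'])
p,d=r.snapshot("wrist");cv2.imwrite("pics/w2.png",p)
```

```text
[397.99763054 307.38747473 103.62410483] [-1.79985436e+02  6.23043715e-02  4.47963966e+01] [0.04450292 0.64418167 0.51793046] 40.168854608597925
```

View pics/w2.png

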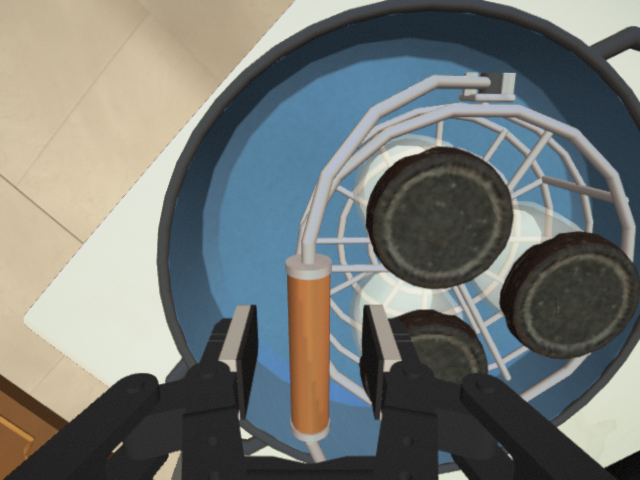

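The wrist view shows the grip centred between the fingers (bar at columns 288–330, fingers at 257 and 362).

Call:
jog_arm([
  [[0,0,0],[0,0,0]],
  [[0,0,0],[0,0,0]],
  [[0,0,0],[0,0,0]],
  [[0,0,0],[0,0,0]],
  [[0,0,0],[0,0,0]],
], grip=20)

```text
time: 3.8
tool_pos: [398.4, 307.6, 104.4]
tcp_rot: [180.0, -0.0, 44.8]
ft_force: [-0.3, 0.2, 0.1]
finger_gap: 20.1
grip_force: 0.0
```

Call:
jog_arm([
  [[0,5,-6],[0,0,0]],
  [[0,11,-12],[0,0,0]],
  [[0,17,-18],[0,0,0]],
  [[0,24,-23],[0,0,0]],
  [[0,31,-27],[0,0,0]],
  [[0,39,-31],[0,0,0]],
  [[0,47,-34],[0,0,0]],
  [[0,55,-36],[0,0,0]],
  [[0,64,-37],[0,0,0]],
  [[0,73,-37],[0,0,0]],
])

```text
time: 4.8
tool_pos: [450.4, 255.1, 141.3]
tcp_rot: [180.0, 0.0, 44.8]
ft_force: [-0.4, -0.9, -0.0]
finger_gap: 19.8
grip_force: 0.1
```

Call:
jog_arm([
  [[0,2,0],[0,0,0]],
  [[0,2,0],[0,0,0]],
  [[0,2,0],[0,0,0]],
])

```text
time: 5.1
tool_pos: [451.0, 254.4, 141.0]
tcp_rot: [-180.0, 0.0, 44.8]
ft_force: [0.0, 0.5, -0.1]
finger_gap: 19.7
grip_force: 0.0
```

Run:
```python
from h import *
s=r.sense();print(s['tool_pos'],s['tcp_rot'],s['ft_force'],s['finger_gap'],s['grip_force'])
p,d=r.snapshot("wrist");cv2.imwrite("pics/w3.png",p)
```

```text
[450.99995006 254.38044519 141.04897283] [-1.79984162e+02  2.43621143e-02  4.47881971e+01] [ 0.021517    0.50313475 -0.11072768] 19.732152944095997 0.0
```

View pics/w3.png

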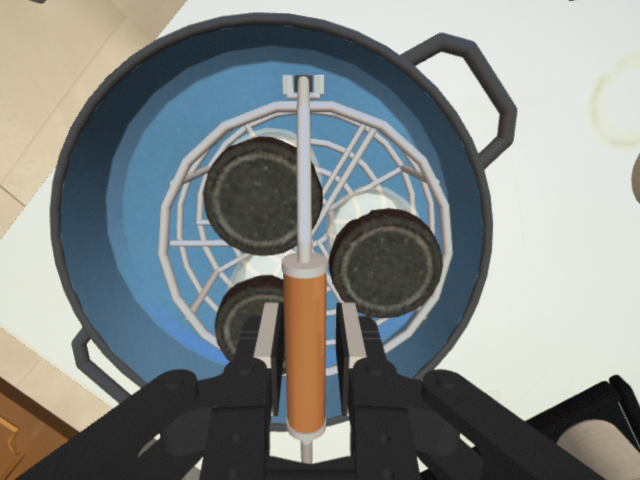

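The handle is upright between the pads (bar at columns 285–327). I'll close on it and lift gently.

Call:
jog_arm([
  [[0,0,0],[0,0,0]],
  [[0,0,0],[0,0,0]],
  [[0,0,0],[0,0,0]],
  [[0,0,0],[0,0,0]],
  [[0,0,0],[0,0,0]],
  [[0,0,0],[0,0,0]],
], grip=5, force=70)

```text
time: 5.75
tool_pos: [451.1, 254.4, 141.3]
tcp_rot: [-180.0, 0.0, 44.8]
ft_force: [-2.0, -0.0, 1.6]
finger_gap: 11.8
grip_force: 68.3
```

Call:
jog_arm([
  [[0,0,-1],[0,0,0]],
  [[0,0,-2],[0,0,0]],
  [[0,0,-4],[0,0,0]],
  [[0,0,-6],[0,0,0]],
  [[0,0,-9],[0,0,0]],
  [[0,0,-12],[0,0,0]],
  [[0,0,-15],[0,0,0]],
  [[0,0,-17],[0,0,0]],
  [[0,0,-18],[0,0,0]],
  [[0,0,-18],[0,0,0]],
])

```text
time: 6.75
tool_pos: [451.3, 254.4, 159.5]
tcp_rot: [180.0, -0.0, 44.8]
ft_force: [-0.3, -0.3, -8.2]
finger_gap: 11.7
grip_force: 68.1
```

Run:
```python
from h import *
s=r.sense();print(s['tool_pos'],s['ft_force'],s['wrist_torque'],s['finger_gap'],s['grip_force'])
p,d=r.snapshot("side");cv2.imwrite("pics/s4.png",cv2.resize(p[110:290,230:470],None,fx=3,fy=3))
```

```text
[451.32163015 254.44229229 159.54161031] [-0.3304614  -0.28631779 -8.15798559] [-0.01099852  0.00434281  0.01670415] 11.66353767035007 68.13777565956116
```

View pics/s4.png

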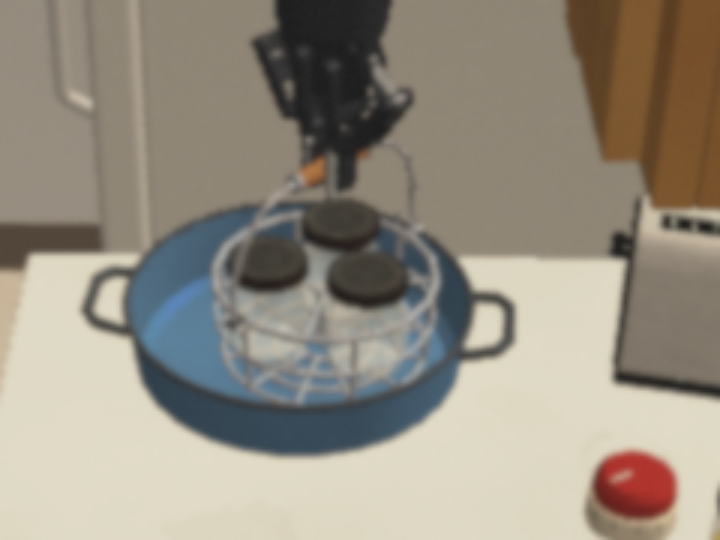

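Full weight (8.2 N) is carried, and the side view shows the rack level. I'll continue lifting.

Call:
jog_arm([
  [[0,0,-3],[0,0,0]],
  [[0,0,-9],[0,0,0]],
  [[0,0,-18],[0,0,0]],
  [[0,0,-28],[0,0,0]],
  [[0,0,-39],[0,0,0]],
  [[0,0,-50],[0,0,0]],
  [[0,0,-60],[0,0,0]],
  [[0,0,-68],[0,0,0]],
  [[0,0,-73],[0,0,0]],
  [[0,0,-75],[0,0,0]],
])

```text
time: 7.8
tool_pos: [451.4, 254.5, 235.0]
tcp_rot: [180.0, -0.0, 44.8]
ft_force: [0.6, 0.2, -7.8]
finger_gap: 11.5
grip_force: 68.2
```

Call:
jog_arm([
  [[0,0,0],[0,0,0]],
  [[0,0,0],[0,0,0]],
  [[0,0,-2],[0,0,0]],
  [[0,0,-6],[0,0,0]],
  [[0,0,-12],[0,0,0]],
  [[0,0,-19],[0,0,0]],
  [[0,0,-26],[0,0,0]],
  [[0,0,-32],[0,0,0]],
  [[0,0,-36],[0,0,0]],
  [[0,0,-38],[0,0,0]],
])

```text
time: 8.8
tool_pos: [451.4, 254.5, 273.0]
tcp_rot: [180.0, -0.0, 44.8]
ft_force: [-0.3, 0.1, -8.0]
finger_gap: 11.6
grip_force: 68.2
```

Run:
```python
from h import *
np.set_printoptions(precision=1,suppress=True)
s=r.sense();print(s['tool_pos'],s['ft_force'],s['wrist_torque'],s['finger_gap'],s['joint_pos'])
# tray fit from scene (start picture): dark pixels on plane z=4..20
p=cv2.imread("pics/scene0.png");d=np.load("scene0.npy")
m=(p.max(2)<45)&(d>0);v,u=np.nonzero(m);W=world("scene",np.c_[u,v],d[v,u])
k=(W[:,2]>-10)&(W[:,2]<35)&(W[:,1]<80)&(W[:,1]>-450)&(W[:,0]>200)&(W[:,0]<600)
m2=np.zeros(m.shape,np.uint8);m2[v[k],u[k]]=255
n,l,st,_=cv2.connectedComponentsWithStats(m2);i=1+st[1:,4].argmax();v,u=np.nonzero(l==i)
rc=cv2.minAreaRect(plane("scene",np.c_[u,v],20)[:,:2].astype(np.float32));print(rc,cv2.boxPoints(rc))
```

```text
[451.4 254.5 273. ] [-0.3  0.1 -8. ] [-0. -0.  0.] 11.570631390115969 [23.7 -6.1 94.7  0.  91.4 68.9]
((410.9742431640625, -64.91249084472656), (180.84414672851562, 224.70074462890625), 78.18621826171875) [[ 282.5 -130.4]
 [ 502.4 -176.4]
 [ 539.5    0.6]
 [ 319.5   46.6]]
```

Run:
```python
from h import *
np.set_printoptions(precision=1,suppress=True)
p=cv2.imread("pics/scene0.png")
m=((p.max(2)<60)*255).astype(np.uint8);R0=np.zeros_like(m)
cv2.fillPoly(R0,[np.array([(270,243),(370,305),(500,211),(404,170)])],255);m&=R0
m=cv2.morphologyEx(m,cv2.MORPH_OPEN,np.ones((3,3)))
v,u=np.nonzero(m)
for h in(0,20):
    rc=cv2.minAreaRect(plane("scene",np.c_[u,v],h)[:,:2].astype(np.float32));print(h,rc,cv2.boxPoints(rc).tolist())
q=p[160:310,260:510].copy();cv2.imwrite("pics/c.png",cv2.resize(np.hstack([q]),None,fx=3,fy=3))
```

```text
0 ((401.6097106933594, -220.7171630859375), (442.88623046875, 232.38119506835938), 78.84066772460938) [[244.75830078125, -415.486083984375], [472.74578857421875, -460.460693359375], [558.4611206054688, -25.9482421875], [330.4736328125, 19.0263671875]]
20 ((387.55364990234375, -186.03378295898438), (428.4769287109375, 224.82070922851562), 78.84066772460938) [[235.80538940429688, -374.4659118652344], [456.3753356933594, -417.9772644042969], [539.3018798828125, 2.398345947265625], [318.7319641113281, 45.909698486328125]]
```

View pics/c.png

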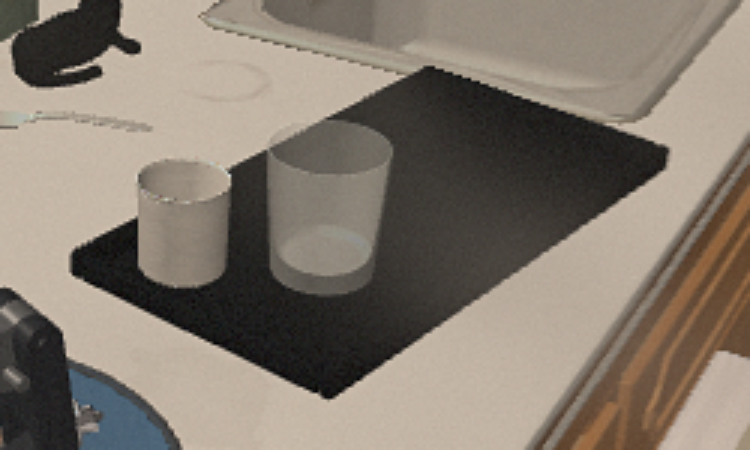

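Call:
jog_arm([
  [[-2,1,0],[0,0,0]],
  [[-6,3,0],[0,0,0]],
  [[-13,7,0],[0,0,0]],
  [[-22,12,0],[0,0,0]],
  [[-33,18,0],[0,0,0]],
  [[-44,24,0],[0,0,0]],
  [[-55,30,0],[0,0,0]],
  [[-66,36,0],[0,0,0]],
  [[-77,42,0],[0,0,0]],
  [[-88,48,0],[0,0,0]],
])

```text
time: 9.8
tool_pos: [422.3, 157.3, 272.4]
tcp_rot: [180.0, -0.0, 44.8]
ft_force: [-0.2, -0.1, -7.3]
finger_gap: 11.6
grip_force: 68.3
```

The enlarged crop shows the tray's top corners at about (284,244), (370,288), (482,209) and (403,182) in the scene picture.

Run:
```python
from h import *
np.set_printoptions(precision=1,suppress=True)
a=plane("scene",[(284,244.3),(370,288),(482.3,209.5),(403.3,182)],20);print(a[:,:2],a.mean(0))
L=plane("side",[(275,303),(207,478)],20)[:,:2];Rr=plane("side",[(384,320),(356,478)],20)[:,:2];print(L,Rr)
for q in(L,Rr):
    e=q[1]-q[0];print(np.degrees(np.arctan2(e[1],e[0]))+90)
yaw=np.radians(-11.2);X=np.array([np.cos(yaw),np.sin(yaw)]);Y=np.array([-X[1],X[0]])
print('x coords scene',a[:,:2]@X,'side',L@X,Rr@X);print('y coords',a[:,:2]@Y,L@Y,Rr@Y)
c=np.array([389.,-192.]);print(c@X,c@Y)
s=r.sense();print(s['tool_pos'],s['ft_force'])
```

```text
[[ 532.5  -16.6]
 [ 324.2   31.7]
 [ 248.5 -372.4]
 [ 452.8 -415.5]] [ 389.5 -193.2   20. ]
[[ 331.7   17.2]
 [ 260.  -346.9]] [[ 534.6  -23.1]
 [ 476.8 -340.8]]
-11.143395458486836
-10.315633345538018
x coords scene [525.6 311.8 316.1 524.9] side [322.1 322.4] [528.9 533.9]
y coords [  87.2   94.1 -317.  -319.6] [  81.3 -289.8] [  81.1 -241.7]
418.88455086507014 -112.78622720247569
[422.3 157.3 272.4] [-0.2 -0.1 -7.3]
```

Call:
jog_arm([
  [[-11,7,0],[0,0,0]],
  [[-22,16,0],[0,0,0]],
  [[-33,25,0],[0,0,0]],
  [[-44,34,0],[0,0,0]],
  [[-55,43,0],[0,0,0]],
  [[-66,52,0],[0,0,0]],
  [[-77,61,0],[0,0,0]],
  [[-88,70,0],[0,0,0]],
  [[-99,79,0],[0,0,0]],
  [[-110,88,0],[0,0,0]],
])

```text
time: 10.8
tool_pos: [406.2, 17.3, 272.4]
tcp_rot: [180.0, -0.0, 44.8]
ft_force: [-0.6, 0.5, -6.6]
finger_gap: 11.6
grip_force: 68.3
```

Call:
jog_arm([
  [[-11,9,0],[0,0,0]],
  [[-22,18,0],[0,0,0]],
  [[-33,27,0],[0,0,0]],
  [[-44,36,0],[0,0,0]],
  [[-55,45,0],[0,0,0]],
  [[-66,54,0],[0,0,0]],
  [[-77,63,0],[0,0,0]],
  [[-88,72,0],[0,0,0]],
  [[-99,81,0],[0,0,0]],
  [[-110,90,0],[0,0,0]],
])

```text
time: 11.8
tool_pos: [391.4, -124.0, 272.4]
tcp_rot: [180.0, -0.0, 44.8]
ft_force: [0.7, 0.2, -7.5]
finger_gap: 11.7
grip_force: 68.3
```

Call:
jog_arm([
  [[-11,9,0],[0,0,0]],
  [[-22,18,0],[0,0,0]],
  [[-33,27,0],[0,0,0]],
  [[-44,36,0],[0,0,0]],
  [[-55,45,0],[0,0,0]],
  [[-66,54,0],[0,0,0]],
  [[-77,63,0],[0,0,0]],
  [[-87,71,0],[0,0,0]],
  [[-96,78,0],[0,0,0]],
  [[-104,84,0],[0,0,0]],
])

```text
time: 12.8
tool_pos: [377.1, -256.9, 272.2]
tcp_rot: [-180.0, 0.0, 44.8]
ft_force: [0.2, -0.2, -7.6]
finger_gap: 11.5
grip_force: 68.3
```

Call:
jog_arm([
  [[-7,5,0],[0,0,0]],
  [[-12,9,0],[0,0,0]],
  [[-16,12,0],[0,0,0]],
  [[-19,15,0],[0,0,0]],
  [[-21,17,0],[0,0,0]],
  [[-22,18,0],[0,0,0]],
  [[-22,18,0],[0,0,0]],
  [[-22,18,0],[0,0,0]],
  [[-22,18,0],[0,0,0]],
  [[-22,18,0],[0,0,0]],
])

```text
time: 13.8
tool_pos: [374.4, -284.0, 272.3]
tcp_rot: [180.0, -0.0, 44.8]
ft_force: [-0.0, 0.0, -8.3]
finger_gap: 11.6
grip_force: 68.3
```

Run:
```python
from h import *
np.set_printoptions(precision=1,suppress=True)
s=r.sense();print(s['tool_pos'],s['ft_force'],s['wrist_torque'],s['finger_gap'],s['joint_pos'])
p,d=r.snapshot("wrist");q,e=r.snapshot("scene")
cv2.imwrite("pics/m5.png",np.hstack([cv2.resize(p,(400,300)),cv2.resize(q[100:340,250:570],(400,300))]))
cv2.imwrite("pics/w5.png",p);np.save("w5.npy",d);cv2.imwrite("pics/sc5.png",q)
```

```text
[ 374.4 -284.   272.3] [-0.   0.  -8.3] [-0. -0. -0.] 11.5887646764233 [-43.4 -13.8 101.5   0.   92.3   1.8]
```

View pics/m5.png

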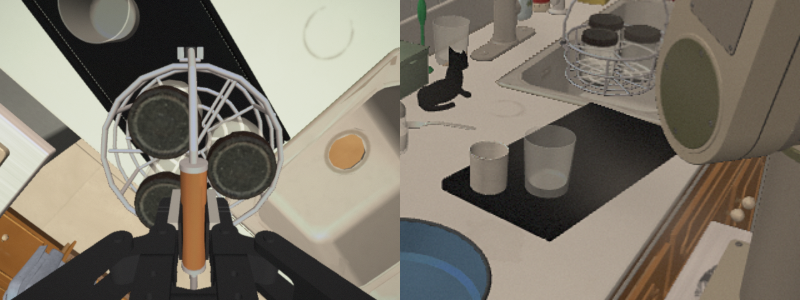

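The mosaic shows the rack hanging level over the tray's free half, and both long tray edges are visible beside it. I'll check the lateral position from those edges.

Run:
```python
from h import *
np.set_printoptions(precision=1,suppress=True)
p=cv2.imread("pics/w5.png");d=np.load("w5.npy");s=dict(tool_pos=np.array([374.4,-284,272.3]),tcp_rot=[180,0,44.8])
m=(p.max(2)<60);v,u=np.nonzero(m&(d>0));W=world("wrist",np.c_[u,v],d[v,u],s)
k=np.abs(W[:,2]-10)<18;v,u=v[k],u[k];Q=plane("wrist",np.c_[u,v],20,s)[:,:2]
yaw=np.radians(-11.2);X=np.array([np.cos(yaw),np.sin(yaw)]);Y=np.array([-X[1],X[0]])
x,y=Q@X,Q@Y
for a in range(-260,100,30):
    k=(y>a)&(y<a+30)
    if k.sum()>50:print(a,np.percentile(x[k],[.5,99.5]),k.sum())
print('tcp',s['tool_pos'][:2]@X,s['tool_pos'][:2]@Y)
# rack center from hanging: lids
L=np.array([(165,122),(241,167),(165,200)])*1.6
g=plane("wrist",L,86+272.3+19-155,s);print(g.mean(0))
```

```text
-260 [400.3 528. ] 948
-230 [318.4 528.1] 1554
-200 [318.6 528. ] 1994
-170 [318.6 528.1] 2710
-140 [318.8 528. ] 4068
-110 [319.1 527.3] 8311
-80 [318.7 511.5] 6762
-50 [318.  470.8] 2150
-20 [317.8 395.5] 1121
10 [318.  356.3] 1395
40 [317.9 344.7] 433
tcp 422.43216590920935 -205.86992302241288
[ 375.5 -279.4  222.3]
```

Call:
jog_arm([
  [[0,0,3],[0,0,0]],
  [[0,0,9],[0,0,0]],
  [[0,0,18],[0,0,0]],
  [[0,0,28],[0,0,0]],
  [[0,0,39],[0,0,0]],
  [[0,0,50],[0,0,0]],
  [[0,0,60],[0,0,0]],
  [[0,0,68],[0,0,0]],
  [[0,0,73],[0,0,0]],
  [[0,0,75],[0,0,0]],
])

```text
time: 14.9
tool_pos: [374.1, -284.0, 196.6]
tcp_rot: [-180.0, -0.0, 44.8]
ft_force: [0.2, -0.2, -6.8]
finger_gap: 11.9
grip_force: 68.2
```

Call:
jog_arm([
  [[0,0,3],[0,0,0]],
  [[0,0,9],[0,0,0]],
  [[0,0,16],[0,0,0]],
  [[0,0,23],[0,0,0]],
  [[0,0,30],[0,0,0]],
  [[0,0,36],[0,0,0]],
  [[0,0,40],[0,0,0]],
  [[0,0,43],[0,0,0]],
  [[0,0,45],[0,0,0]],
  [[0,0,46],[0,0,0]],
])

```text
time: 15.9
tool_pos: [374.4, -284.2, 151.2]
tcp_rot: [180.0, -0.0, 44.8]
ft_force: [0.6, 0.2, -7.4]
finger_gap: 11.8
grip_force: 68.2
```

Call:
jog_arm([
  [[0,0,1],[0,0,0]],
  [[0,0,2],[0,0,0]],
  [[0,0,3],[0,0,0]],
  [[0,0,4],[0,0,0]],
  [[0,0,5],[0,0,0]],
  [[0,0,6],[0,0,0]],
  [[0,0,7],[0,0,0]],
  [[0,0,8],[0,0,0]],
  [[0,0,8],[0,0,0]],
])

```text
time: 16.8
tool_pos: [374.3, -284.1, 143.2]
tcp_rot: [-180.0, 0.0, 44.8]
ft_force: [0.4, -0.9, -8.0]
finger_gap: 11.5
grip_force: 68.3
```

Call:
jog_arm([
  [[0,0,0.5],[0,0,0]],
  [[0,0,1],[0,0,0]],
  [[0,0,1.5],[0,0,0]],
  [[0,0,2],[0,0,0]],
  [[0,0,2],[0,0,0]],
])

```text
time: 17.3
tool_pos: [374.4, -284.2, 141.4]
tcp_rot: [180.0, 0.0, 44.8]
ft_force: [0.1, 0.2, -6.1]
finger_gap: 12.0
grip_force: 68.6
```

Call:
jog_arm([
  [[0,0,0.4],[0,0,0]],
  [[0,0,0.8],[0,0,0]],
  [[0,0,1.2],[0,0,0]],
  [[0,0,1.2],[0,0,0]],
])

```text
time: 17.7
tool_pos: [375.0, -284.8, 141.3]
tcp_rot: [179.9, -0.0, 44.8]
ft_force: [-1.2, 0.4, 6.2]
finger_gap: 11.3
grip_force: 69.7
```

The rack is on the floor of the tray, pressing about 6 N. I'll loosen the fingers and fold the handle to -x.

Call:
jog_arm([
  [[0,0,0],[0,0,0]],
  [[0,0,-0.5],[0,0,0]],
  [[0,0,-0.5],[0,0,0]],
  [[0,0,-0.5],[0,0,0]],
  [[0,0,-0.5],[0,0,0]],
], grip=21, force=20)

```text
time: 18.2
tool_pos: [374.3, -284.1, 140.5]
tcp_rot: [-180.0, 0.0, 44.8]
ft_force: [-0.4, -0.1, 0.6]
finger_gap: 21.3
grip_force: 0.0
```

Call:
jog_arm([
  [[0,-6,0],[0,0,0]],
  [[0,-12,1],[0,0,0]],
  [[0,-18,2],[0,0,0]],
  [[0,-24,3],[0,0,0]],
  [[0,-30,5],[0,0,0]],
  [[0,-36,8],[0,0,0]],
  [[0,-42,11],[0,0,0]],
  [[0,-48,14],[0,0,0]],
  [[0,-54,18],[0,0,0]],
  [[0,-60,23],[0,0,0]],
])

```text
time: 19.2
tool_pos: [331.7, -241.3, 117.3]
tcp_rot: [180.0, -0.0, 44.8]
ft_force: [0.8, -0.2, -0.1]
finger_gap: 20.8
grip_force: 0.1
```

Call:
jog_arm([
  [[0,-4,4],[0,0,0]],
  [[0,-8,8],[0,0,0]],
  [[0,-10,11],[0,0,0]],
  [[0,-10,11],[0,0,0]],
  [[0,-10,11],[0,0,0]],
])

```text
time: 19.7
tool_pos: [324.9, -234.3, 106.6]
tcp_rot: [-180.0, 0.0, 44.8]
ft_force: [-1.8, 1.7, 0.8]
finger_gap: 21.3
grip_force: 1.4
```

Call:
jog_arm([
  [[0,0,0],[0,0,0]],
  [[0,0,0],[0,0,0]],
  [[0,0,0],[0,0,0]],
  [[0,0,0],[0,0,0]],
  [[0,0,0],[0,0,0]],
], grip=40)

```text
time: 20.2
tool_pos: [325.1, -234.6, 106.7]
tcp_rot: [180.0, 0.0, 44.8]
ft_force: [-0.2, 0.2, -1.0]
finger_gap: 39.8
grip_force: 0.0
```

Run:
```python
from h import *
s=r.sense();print(s['tool_pos'],s['ft_force'],s['finger_gap'])
p,d=r.snapshot("wrist");cv2.imwrite("pics/w6.png",p)
```

```text
[ 325.05669967 -234.57371478  106.66402191] [-0.2193441   0.17910207 -1.02474968] 39.820014096958715
```

View pics/w6.png

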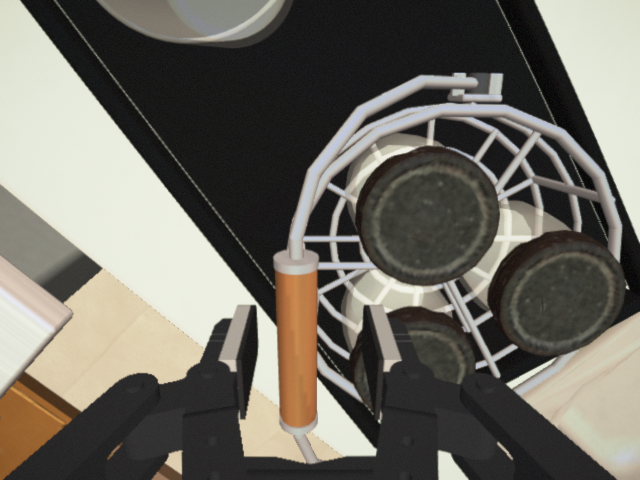

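Folded, clear of both fingers, with the jars standing. I'll retreat straight up.

Call:
jog_arm([
  [[0,0,-5],[0,0,0]],
  [[0,0,-15],[0,0,0]],
  [[0,0,-30],[0,0,0]],
  [[0,0,-45],[0,0,0]],
  [[0,0,-60],[0,0,0]],
  [[0,0,-80],[0,0,0]],
  [[0,0,-100],[0,0,0]],
  [[0,0,-115],[0,0,0]],
  [[0,0,-120],[0,0,0]],
  [[0,0,-120],[0,0,0]],
])

```text
time: 21.25
tool_pos: [325.4, -234.8, 227.5]
tcp_rot: [179.9, -0.0, 44.8]
ft_force: [0.3, 0.9, -0.4]
finger_gap: 40.0
grip_force: 0.0
```

Run:
```python
from h import *
np.set_printoptions(precision=1,suppress=True)
s=r.sense();p,d=r.snapshot("wrist");cv2.imwrite("pics/w7.png",p)
h=cv2.cvtColor(p,cv2.COLOR_BGR2HSV);m=((h[...,0]<16)&(h[...,1]>120)&(h[...,2]>80)).astype(np.uint8);m[:,420:]=0
n,l,st,ce=cv2.connectedComponentsWithStats(m)
for i in range(1,n):
    if st[i,4]>400:print(st[i],np.median(cloud("wrist",d,l==i,s),0))
```

```text
[ 290  189   23   95 2039] [ 323.2 -229.9  127.5]
[   0  360   96   98 4735] [-844.1 -228.2 -641.9]
[  0 443  27  30 432] [-840.6 -250.2 -472. ]
```

View pics/w7.png

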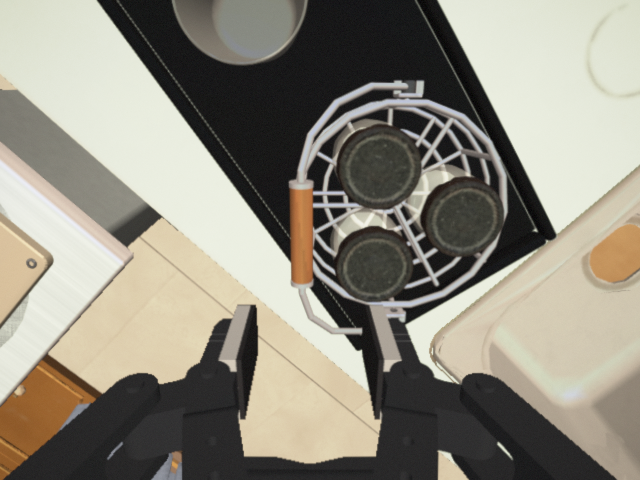

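The view shows the handle at the same height as at the start (on its stop), with the rack and three jars inside the tray.

```bash
python3 -c "
from bench import r
print(r.hand_in())"
```

```text
the job is handed in; nothing more can be done
None
```

I handed the job in: the rack stands in the free half of the drip tray with all three jars upright and its handle folded on its -x stop, though the hand-in returned no verdict.

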